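# Tag the drying pot and leave its cap cracked a quarter turn

### The job

Camera parts are to dry in the small pot on the aluminium stand. First slip the brass job tag by its eye over the peg beside the pot, so that it lies flat on the stand, and let go of it; then screw the pot's knurled black cap down clockwise until it bottoms out, back it off a quarter turn so the pot can breathe, and finish there still gripping the cap. Leave the other things on the bench where they are.

Things in the scene. Friction and masses are not known exactly. Their poses are not given: they have to be found in the camera images.
- tag: Loose brass job tag lying flat, 78 (x) x 30 (y) x 6 (z) mm, about 60 g; origin at the centre of its underside, x along its length, z up. The round eye, 17 mm wide, goes through it near the -x end; the +x part is solid and is gripped across its 30 mm width.
- tag_eye (a point): Centre of the tag's eye at its underside, 24 mm from the tag's origin along the tag's -x.
- stand: Aluminium plate 95 (x) x 235 (y) x 12 mm fixed to the bench; origin on the bench under the pot's axis, the plate running from y = -57.5 to +177.5 mm. The steel pot (48 mm across) stands on it at the origin, its shoulder 62 mm above the bench; the peg stands 105 mm from it along the stand's +y.
- peg_foot (a point): Foot of the upright steel peg, on its axis at the plate's top face, 12 mm above the bench. The peg is 8 mm thick and 35 mm tall, with a slightly tapered tip. The tag lies flat on the plate when its underside is at this height.
- cap: Knurled black round screw cap on the pot, 54 mm across and 26 mm high, captive on the thread, already started; origin at the centre of its underside, on the vertical axis. The entry follows the cap up and down (6 mm a turn) but its axes do not turn with the cap. Cap underside 62 mm above the bench when bottomed.
- cap_turn (a joint): How far the cap is screwed on, rad: grows clockwise seen from above, 6.28 = bottomed out (hard stop). It turns with light friction (about 0.1 N m) and stays where it is left. A raised grey ridge runs from the middle of its top to the rim: it points along the stand's +y, to the peg, when bottomed, and turns with the cap.
- lens_barrel: Bystander: black lens barrel, 68 mm across, 45 mm high, loose; origin at the centre of its underside.
- screw_cup: Bystander: white plastic cup, 68 mm across, 50 mm high, loose; origin at the centre of its underside.
- screwdriver: Bystander: screwdriver with green handle, 170 mm long, lying loose along its x; origin under its middle.
- spray_can: Bystander: can, 64 mm across, 150 mm high, loose; origin at the centre of its underside.
Mind the look-alikes: they are no part of the job. Several things look just like the tag: the one meant starts farthest from the robot's base.

How it is judged:
By the outcome, as a careful person would: the job done as asked, in the order asked, and still so for the second after the job is handed in, while the arm keeps its last pose, push and grip.
It also fails if it takes over 72 s, if anything falls off the work surface, if the arm or the gripper's body presses on something with over 40 N, if the wrist force passes 120 N, or if a joint passes its speed limit or range.

### The arm

A 6-joint arm with a two-finger parallel gripper is mounted at the origin on the work surface. World frame = base frame: x ahead of the robot, y to its left, z up, the work surface at z = 0. Lengths are in m, angles in rad, forces in N, time in s.
With the tool pointing down it reaches from about 0.3 to 0.775 m from the base axis. Payload 14.6 kg.
Tool frame: the origin (TCP) lies between the finger pads, 19 mm behind the fingertips; this is the grasp point; z points along the fingers, y is the line along which they close (so a half turn about z gives the same grasp; the last joint's range is limited). The gripper opens to 85 mm and grips with 20 to 120 N. Pads are 22 mm wide; open, the fingers measure 114 mm over their backs; the gripper's body (76 mm by 85 mm) begins 54 mm behind the grasp point. The pads swing forward as they close: fully open they stand 13 mm farther back than shut.
Start: joints at [1.269, 0.3, 1.521, -0, 1.321, -0.067], TCP at [0.128, 0.535, 0.25] pointing down, gripper open.
Joint ranges: [-3.03, 3.03], [-0.79, 2.21], [0.23, 2.52], [-1.04, 4.18], [0, 3.07], [-2.55, 2.55]. Speed limits (rad/s): [2.22, 2.22, 2.57, 3.14, 3.14, 3.14].

### API

Orientations are given as a rotation vector (axis times angle).
In Python, from bench import get_state, capture, sign_off gives the robot as it stands.
- The arm moves only by the shell command python3 -m handwheel 'ROWS'. ROWS is JSON, a list of rows, each a list of 7 numbers: the shift along the tool's x, y, z as a fraction of full scale, then the turn, a rotation vector about the tool's x, y, z as a fraction of full scale, then the closure, from 0 (fully open) to 1 (shut). In form: [[dx, dy, dz, wx, wy, wz, hand], ...]. A call has 1 to 20 rows; each row is the pose to reach, as a shift and turn from the pose commanded when the call began, along the tool's axes at that moment; what a row does not reach only later rows make up. Full scale, the value 1, is 80 mm for a shift and pi/4 rad for a turn. A row lasts 1/10 s, in which the tool goes at most 50 mm and 8.59 degrees, less where a joint would pass 70% of its speed; a pose out of reach is approached as far as the arm can. A call with a number of a shift or a turn outside -1 to 1 is refused whole. A call with a gripper value outside its range is refused whole. The fingers move at their own pace and stop on an object; the grip force is fixed at half the most. Time passes only in rows, so rows that repeat a pose let the fingers close. It gives the time, the measured TCP pose, the force, the opening and the grip force at its end, in the units of the state.
- get_state(): the state, without advancing time (a new reading comes with each control period).
- capture(name): name is "side" or "top"; returns a dict with "pixels" (420x560x3 uint8, red, green, blue), "camera_matrix" (3x3 intrinsics, pixels), "rvec" (rotation vector, rad) and "tvec" (3), from world to camera coordinates, as OpenCV has them. Camera axes: x right, y down, z forward; pixel columns grow to the right and rows downward; lengths in m; the calibration is good to about 2 mm. A picture is of the moment at which its call begins. There is no depth.
- sign_off(): hands the job in; it is judged then, once.
The state is a dict: "time_s": time; "qpos": joint angles; "joint_velocities": joint speeds; "joint_torque": joint torques, N m; "tool_pos": TCP position; "tcp_rot": TCP orientation; "contact_force": force on the tool from outside, world axes, zero at the start; "moment": the same for the moment, N m; "finger_gap": finger opening in m; "grasp_force": force on a finger pad.
Only numpy, scipy, OpenCV 4.12 (cv2) and the standard library are available. Lean on these libraries where they do the work, as an engineer would, in place of code of your own. Each camera call takes 0.05 s, during which the arm holds its last target. There are 200 camera calls.

## Working session

There is one attempt and no reset: what is moved stays moved. The work goes in short steps, Python scripts to look and compute and a shell command to move; the robot and the scene stay as the last step left them, time stands still between calls to the robot, and variables do not carry over. Pictures are saved under pics/ and viewed, at most 10 in all, crops included, and the job is handed in when it is done.

```bash
mkdir -p pics; cat > h.py <<'E'
import numpy as np, cv2
from bench import get_state, capture
def ray(c,u,v,z):
    R,_=cv2.Rodrigues(np.array(c["rvec"],float)); t=np.array(c["tvec"],float).ravel()
    d=R.T@np.linalg.inv(np.array(c["camera_matrix"]))@np.array([u,v,1.]); o=-R.T@t
    return (o+d*(z-o[2])/d[2]).round(4)
def proj(c,p):
    return cv2.projectPoints(np.array([p],float),np.array(c["rvec"],float),np.array(c["tvec"],float),np.array(c["camera_matrix"]),None)[0].ravel().round(1)
def save(c,name,box=None,s=1):
    im=np.array(c["pixels"])[:,:,::-1]
    if box: im=im[box[1]:box[3],box[0]:box[2]]
    cv2.imwrite("pics/"+name,cv2.resize(im,None,fx=s,fy=s,interpolation=cv2.INTER_CUBIC))
E
python3 - <<'E'
from h import *
import pickle
d={n:capture(n) for n in("top","side")}
pickle.dump(d,open("c0.pkl","wb"))
for n in d: save(d[n],n+"0.png",None,1.42)
print(get_state())
E
```

```text
{'time_s': 0.1, 'qpos': array([ 1.26941877e+00,  3.00466829e-01,  1.52153401e+00,  4.08643818e-05,
        1.32071779e+00, -6.65971991e-02]), 'joint_velocities': array([-0.00037725, -0.00167452, -0.00154047, -0.00112301, -0.0013846 ,
        0.00051908]), 'joint_torque': array([ 1.17054053e-03, -5.44374776e+01, -3.62366045e+01, -6.07060565e-05,
        3.01340093e-03,  1.39124211e-05]), 'tool_pos': array([0.12788003, 0.53472377, 0.24944356]), 'tcp_rot': array([-3.67932752e-01, -3.11972565e+00,  1.72731550e-03]), 'contact_force': array([ 0.11946054, -0.11351462,  0.24730803]), 'moment': array([0.0151919 , 0.0386924 , 0.03339863]), 'grasp_force': 0.0, 'finger_gap': 0.08575480436251041}
```

View pics/top0.png

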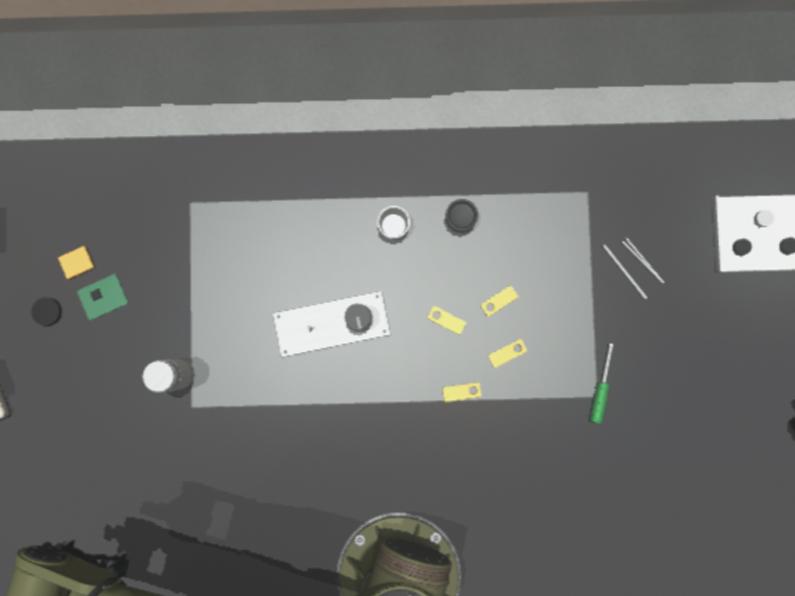

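View pics/side0.png

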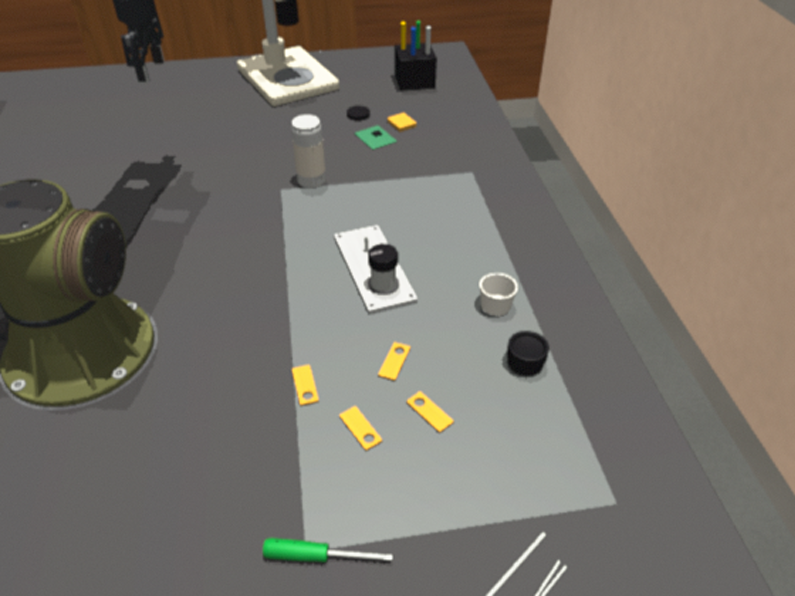

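Top view (1.42x): base at the bottom centre. There are four tag look-alikes, at (447,319), (500,300), (508,353) and (462,392). The stand runs from (275,330) to (388,315), with the peg at about (311,329) and the cap at (358,318). The one at (500,300) looks farthest, so I'll check it in a close crop.

```bash
python3 - <<'E'
from h import *
import pickle
d=pickle.load(open("c0.pkl","rb")); c=d["top"]; s=d["side"]
for u,v in [(447,319),(500,300),(508,353),(462,392)]:
    p=ray(c,u/1.42,v/1.42,.006); print(p,np.hypot(*p[:2]))
im=np.array(c["pixels"]).astype(int)
a=cv2.resize(np.array(c["pixels"])[195:260,185:285,::-1],None,fx=7,fy=7,interpolation=cv2.INTER_CUBIC)
cv2.imwrite("pics/stand.png",a)
# tag masks
for n,zz in(("top",.006),("side",.006)):
    c=d[n]; hsv=cv2.cvtColor(np.array(c["pixels"]),cv2.COLOR_RGB2HSV)
    m=cv2.inRange(hsv,(18,90,90),(35,255,255)) if n=="top" else cv2.inRange(hsv,(15,120,90),(35,255,255))
    cs,_=cv2.findContours(m,cv2.RETR_EXTERNAL,cv2.CHAIN_APPROX_NONE)
    for k in cs:
        if cv2.contourArea(k)<60: continue
        w=np.array([ray(c,*q[0],zz)[:2] for q in k],np.float32)
        r=cv2.minAreaRect(w*1000); b=cv2.boxPoints(r)
        print(n,cv2.boundingRect(k),np.round(r[0]),np.round(r[1]),round(r[2],1),"dist",np.hypot(*r[0]).round())
save(d["top"],"tags.png",(290,190,390,290),6)
E
```

```text
[ 0.5331 -0.12    0.006 ] 0.5464390267907299
[ 0.5705 -0.2343  0.006 ] 0.6167387939800771
[ 0.4574 -0.247   0.006 ] 0.5198305108398313
[ 0.3778 -0.1466  0.006 ] 0.4052460980688155
top (312, 270, 26, 13) [ 379. -145.] [29. 77.] 7.9 dist 405.0
top (345, 239, 26, 19) [ 457. -244.] [27. 76.] 24.8 dist 519.0
top (302, 217, 25, 18) [ 532. -118.] [74. 27.] 61.5 dist 545.0
top (339, 202, 25, 21) [ 569. -231.] [28. 75.] 31.9 dist 614.0
top (41, 173, 25, 24) [677. 673.] [55. 65.] 23.2 dist 955.0
side (239, 286, 30, 31) [ 457. -245.] [32. 80.] 25.1 dist 519.0
side (287, 276, 32, 28) [ 569. -232.] [32. 80.] 31.6 dist 614.0
side (205, 257, 19, 28) [ 378. -146.] [32. 81.] 6.5 dist 405.0
side (267, 241, 22, 27) [ 531. -118.] [81. 31.] 60.8 dist 544.0
side (273, 79, 20, 14) [677. 677.] [62. 78.] 23.8 dist 958.0
side (281, 14, 6, 21) [ 773. 1215.] [217.  23.] 80.5 dist 1440.0
```

View pics/tags.png

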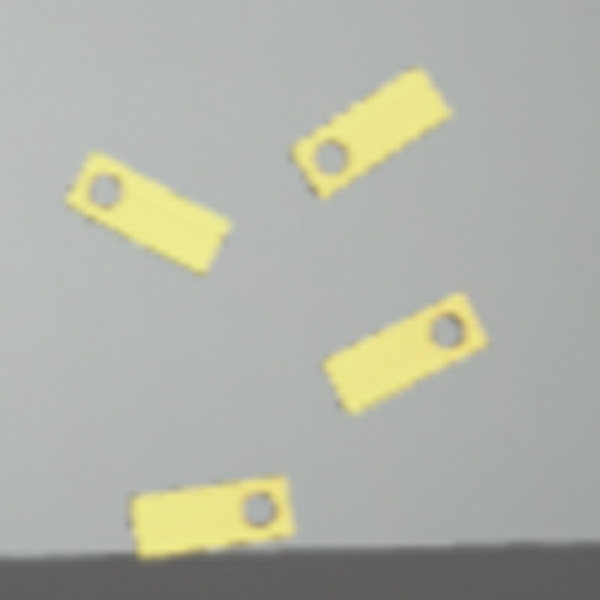

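View pics/stand.png

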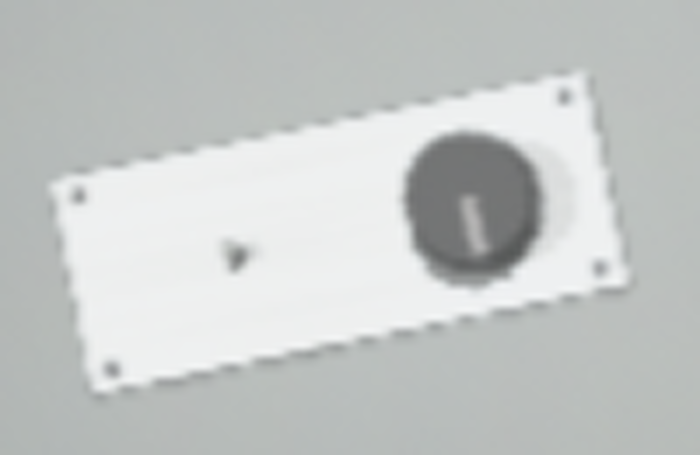

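Tag crop (6x, offset 290,190): the chosen tag is at (372,132) with its eye at (331,156). At 0.614 m it is clearly farthest, and both cameras agree. Stand crop (7x, offset 185,195): corners at (50,182), (586,72), (628,285) and (93,393). The ridge runs from (466,200) to (484,255), about 96° clockwise short of the stop.

```bash
cat >> h.py <<'E'
from scipy.spatial.transform import Rotation as Ro
def down(psi):  # tool z down, tool y at yaw psi
    y=np.array([np.cos(psi),np.sin(psi),0]); z=np.array([0,0,-1.]); return np.c_[np.cross(y,z),y,z]
def plan(target,psideg,K=1,dps=None,p0=None,R0=None):
    """print K calls' shift/turn fractions; dps: total yaw change in deg (to pick the sense)"""
    s=get_state(); p=np.array(s["tool_pos"]) if p0 is None else p0
    R=Ro.from_rotvec(s["tcp_rot"]).as_matrix() if R0 is None else R0
    ps=np.degrees(np.arctan2(R[1,1],R[0,1])); d=dps if dps is not None else (psideg-ps+180)%360-180
    a=p.copy()
    for k in range(1,K+1):
        g=a+(np.array(target)-a)*k/K; Rg=down(np.radians(psideg-d+d*k/K))
        sh=np.round(R.T@(g-p)/.08,3); w=np.round(Ro.from_matrix(R.T@Rg).as_rotvec()/(np.pi/4),3)
        print(list(map(float,np.r_[sh,w])), "BAD" if max(abs(np.r_[sh,w]))>1 else "")
        p=p+R@sh*.08; R=R@Ro.from_rotvec(w*np.pi/4).as_matrix()
E
python3 - <<'E'
from h import *
import pickle
d=pickle.load(open("c0.pkl","rb")); c=d["top"]
P=np.array([ray(c,185+u/7-.43,195+v/7-.43,.012)[:2] for u,v in[(50,182),(586,72),(628,285),(93,393)]])
print("sizes",np.linalg.norm(np.roll(P,-1,0)-P,axis=1))
cs=d["side"]
for n in d:
    hsv=cv2.cvtColor(np.array(d[n]["pixels"]),cv2.COLOR_RGB2HSV)
    m=cv2.inRange(hsv,(0,0,205),(180,40,255)); q,_=cv2.findContours(m,cv2.RETR_EXTERNAL,cv2.CHAIN_APPROX_NONE)
    for k in q:
        if cv2.contourArea(k)<600: continue
        w=np.array([ray(d[n],*e[0],.012)[:2] for e in k],np.float32)*1000
        r=cv2.minAreaRect(w); print(n,cv2.boundingRect(k),np.round(r,1) if 0 else r)
ctr=P.mean(0); yd=(P[0]+P[3]-P[1]-P[2]); yd/=np.linalg.norm(yd)
pot=ctr-.06*yd; peg=ctr+.045*yd
print("ctr",ctr,"yaw y",np.degrees(np.arctan2(yd[1],yd[0])),"pot",pot,"peg",peg)
for n in d: print(n,"peg tip",proj(d[n],[*peg,.047]),"captop",proj(d[n],[*pot,.0896]), "eye", ray(d[n],345.2-.4,216-.4,.006))
print("cap top seen", ray(c,185+472/7-.43,195+200/7-.43,.0896))
hsv=cv2.cvtColor(np.array(c["pixels"]),cv2.COLOR_RGB2HSV)
r1=ray(c,185+466/7,195+200/7,.09);r2=ray(c,185+484/7,195+255/7,.09);print("ridge yaw",np.degrees(np.arctan2(r2[1]-r1[1],r2[0]-r1[0])))
tc=np.array([.569,-.2315]); u=np.array([np.cos(np.radians(-58.2)),np.sin(np.radians(-58.2))])
print("eye exp",tc-.024*u,"grip",tc+.014*u)
plan([*(tc+.014*u),.15],-148.2,10,dps=-224.8)
save(cs,"side_stand.png",(230,150,310,225),8)
E
```

```text
sizes [0.23602373 0.09370763 0.23443762 0.0927709 ]
top (192, 205, 83, 46) ((530.66015625, 127.19834899902344), (93.62513732910156, 235.67794799804688), 10.103422164916992)
top (505, 138, 55, 53) ((698.8829345703125, -785.3176879882812), (165.4166717529297, 159.09971618652344), 88.40885925292969)
side (236, 159, 58, 59) ((529.4160766601562, 128.40695190429688), (94.31317138671875, 236.40280151367188), 9.99814224243164)
side (175, 33, 63, 36) ((402.436279296875, 1001.431396484375), (201.1171875, 260.5100402832031), 21.082021713256836)
ctr [0.53    0.12695] yaw y 99.93884167664804 pot [0.54035581 0.06785045] peg [0.52223314 0.17127466]
top peg tip [217.1 230.4] captop [251.4 222.6] eye [ 0.558  -0.2117  0.006 ]
side peg tip [257.7 166.6] captop [269.5 177.6] eye [ 0.7247 -0.0165  0.006 ]
cap top seen [0.5388 0.0662 0.0896]
ridge yaw -163.3239149318886
eye exp [ 0.55635306 -0.21110258] grip [ 0.57637738 -0.2433985 ]
[-0.772, -0.815, 0.125, -0.001, 0.0, 0.498] 
[-1.024, -0.46, 0.125, -0.0, 0.0, 0.5] BAD
[-1.122, -0.033, 0.124, -0.0, 0.0, 0.499] BAD
[-1.05, 0.398, 0.125, -0.0, 0.0, 0.5] BAD
[-0.817, 0.77, 0.125, 0.0, 0.0, 0.5] 
[-0.461, 1.023, 0.124, 0.0, 0.0, 0.499] BAD
[-0.034, 1.122, 0.125, 0.0, 0.0, 0.5] BAD
[0.397, 1.05, 0.124, 0.0, 0.0, 0.499] BAD
[0.769, 0.819, 0.125, 0.0, -0.0, 0.5] 
[1.023, 0.462, 0.125, 0.0, -0.0, 0.499] BAD
```

View pics/side_stand.png

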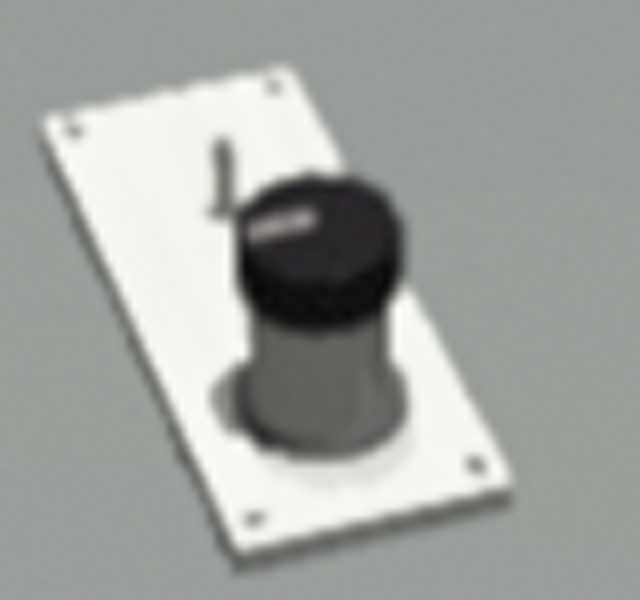

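Side crop (8x, offset 230,150): peg tip at (222,143), i.e. full-frame (257.7,167.9), against a prediction of (257.7,166.6). The cap top is where it should be for about 1/4 turn left. The geometry is consistent, so I'll plan the approach.

```bash
python3 - <<'E'
from h import *
plan([.5765,-.2435,.15],-148.2,12,dps=-224.8)
E
```

```text
[-0.643, -0.68, 0.104, -0.001, 0.0, 0.415] 
[-0.827, -0.438, 0.104, -0.0, 0.0, 0.416] 
[-0.923, -0.149, 0.104, -0.0, 0.0, 0.417] 
[-0.923, 0.156, 0.104, -0.0, 0.0, 0.416] 
[-0.824, 0.443, 0.104, -0.0, 0.0, 0.416] 
[-0.638, 0.685, 0.103, 0.0, 0.0, 0.417] 
[-0.384, 0.853, 0.104, 0.0, 0.0, 0.416] 
[-0.089, 0.931, 0.104, 0.0, 0.0, 0.416] 
[0.214, 0.911, 0.104, 0.0, 0.0, 0.416] 
[0.495, 0.794, 0.104, 0.0, 0.0, 0.417] 
[0.724, 0.593, 0.104, 0.0, -0.0, 0.416] 
[0.876, 0.329, 0.103, 0.0, -0.0, 0.416]
```

```bash
H="python3 -m handwheel"
$H '[[-0.64,-0.68,0.1,0,0,0.42,0],[-0.64,-0.68,0.1,0,0,0.42,0],[-0.64,-0.68,0.1,0,0,0.42,0],[-0.64,-0.68,0.1,0,0,0.42,0]]'
$H '[[-0.83,-0.44,0.1,0,0,0.42,0],[-0.83,-0.44,0.1,0,0,0.42,0],[-0.83,-0.44,0.1,0,0,0.42,0],[-0.83,-0.44,0.1,0,0,0.42,0]]'
$H '[[-0.92,-0.15,0.1,0,0,0.42,0],[-0.92,-0.15,0.1,0,0,0.42,0],[-0.92,-0.15,0.1,0,0,0.42,0],[-0.92,-0.15,0.1,0,0,0.42,0]]'
$H '[[-0.92,0.16,0.1,0,0,0.42,0],[-0.92,0.16,0.1,0,0,0.42,0],[-0.92,0.16,0.1,0,0,0.42,0],[-0.92,0.16,0.1,0,0,0.42,0]]'
$H '[[-0.82,0.44,0.1,0,0,0.42,0],[-0.82,0.44,0.1,0,0,0.42,0],[-0.82,0.44,0.1,0,0,0.42,0],[-0.82,0.44,0.1,0,0,0.42,0]]'
$H '[[-0.64,0.68,0.1,0,0,0.42,0],[-0.64,0.68,0.1,0,0,0.42,0],[-0.64,0.68,0.1,0,0,0.42,0],[-0.64,0.68,0.1,0,0,0.42,0]]'
python3 - <<'E'
from h import *
s=get_state();print(s["qpos"],s["time_s"])
ps=np.degrees(np.arctan2(*Ro.from_rotvec(s["tcp_rot"]).as_matrix()[[1,0],1]));print(ps)
plan([.5765,-.2435,.13],-148.2,6)
E
```

```text
time_s: 0.5
tool_pos: [0.1652, 0.4701, 0.2421]
tcp_rot: [-0.875, -3.017, -0.0]
contact_force: [-0.9, 0.1, 0.0]
finger_gap: 0.0856
grasp_force: 0.0
time_s: 0.9
tool_pos: [0.2023, 0.4054, 0.2342]
tcp_rot: [-1.356, -2.834, -0.001]
contact_force: [0.6, 1.0, 0.5]
finger_gap: 0.0857
grasp_force: 0.0
time_s: 1.3
tool_pos: [0.239, 0.3408, 0.2263]
tcp_rot: [-1.801, -2.574, -0.001]
contact_force: [1.5, 0.4, -0.1]
finger_gap: 0.0855
grasp_force: 0.0
time_s: 1.7
tool_pos: [0.276, 0.2761, 0.2182]
tcp_rot: [-2.199, -2.244, -0.001]
contact_force: [-0.1, -0.1, 0.0]
finger_gap: 0.0853
grasp_force: 0.0
time_s: 2.1
tool_pos: [0.3123, 0.2111, 0.2102]
tcp_rot: [-2.537, -1.853, -0.0]
contact_force: [-0.2, 0.4, 0.5]
finger_gap: 0.0855
grasp_force: 0.0
time_s: 2.5
tool_pos: [0.3482, 0.1456, 0.2021]
tcp_rot: [-2.806, -1.411, -0.0]
contact_force: [-0.1, 0.1, -0.3]
finger_gap: 0.0853
grasp_force: 0.0
[ 2.98721688e-01 -4.23498730e-02  2.02552461e+00  3.43275453e-04
  1.15843598e+00  9.37529576e-01] 2.5
-36.608877234640914
[-0.367, 0.865, 0.15, -0.0, -0.0, 0.413] 
[-0.072, 0.937, 0.15, -0.0, -0.0, 0.414] 
[0.231, 0.911, 0.15, -0.0, 0.0, 0.413] 
[0.509, 0.79, 0.15, -0.0, 0.0, 0.413] 
[0.735, 0.587, 0.15, -0.0, 0.0, 0.414] 
[0.883, 0.321, 0.149, -0.0, 0.0, 0.413]
```

Tracking is exact, so I'll go on.

```bash
H="python3 -m handwheel"
$H '[[-0.37,0.86,0.15,0,0,0.41,0],[-0.37,0.86,0.15,0,0,0.41,0],[-0.37,0.86,0.15,0,0,0.41,0],[-0.37,0.86,0.15,0,0,0.41,0]]' >/dev/null
$H '[[-0.07,0.94,0.15,0,0,0.41,0],[-0.07,0.94,0.15,0,0,0.41,0],[-0.07,0.94,0.15,0,0,0.41,0],[-0.07,0.94,0.15,0,0,0.41,0]]' >/dev/null
$H '[[0.23,0.91,0.15,0,0,0.41,0],[0.23,0.91,0.15,0,0,0.41,0],[0.23,0.91,0.15,0,0,0.41,0],[0.23,0.91,0.15,0,0,0.41,0]]' >/dev/null
$H '[[0.51,0.79,0.15,0,0,0.41,0],[0.51,0.79,0.15,0,0,0.41,0],[0.51,0.79,0.15,0,0,0.41,0],[0.51,0.79,0.15,0,0,0.41,0]]' >/dev/null
$H '[[0.73,0.59,0.15,0,0,0.41,0],[0.73,0.59,0.15,0,0,0.41,0],[0.73,0.59,0.15,0,0,0.41,0],[0.73,0.59,0.15,0,0,0.41,0]]' >/dev/null
$H '[[0.88,0.32,0.15,0,0,0.41,0],[0.88,0.32,0.15,0,0,0.41,0],[0.88,0.32,0.15,0,0,0.41,0],[0.88,0.32,0.15,0,0,0.41,0]]'
python3 - <<'E'
from h import *
print(get_state()["qpos"])
plan([.5765,-.2435,.055],-148.2,1)
plan([.5765,-.2435,.0185],-148.2,2)
E
```

```text
time_s: 4.9
tool_pos: [0.5765, -0.2424, 0.1302]
tcp_rot: [-2.757, 1.506, 0.001]
contact_force: [0.6, 0.3, -0.1]
finger_gap: 0.0848
grasp_force: 0.0
[-4.56690754e-01  5.79894290e-01  1.41076765e+00  2.39573900e-04
  1.15140559e+00  2.11364793e+00]
[0.012, 0.007, 0.94, 0.0, 0.001, 0.021] 
[0.006, 0.003, 0.698, 0.0, 0.001, 0.01] 
[0.006, 0.004, 0.698, 0.0, -0.0, 0.011]
```

```bash
H="python3 -m handwheel"
$H '[[0.01,0.01,0.94,0,0,0.02,0.3],[0.01,0.01,0.94,0,0,0.02,0.3],[0.01,0.01,0.94,0,0,0.02,0.3],[0.01,0.01,0.94,0,0,0.02,0.3]]'
$H '[[0,0,0.2,0,0,0,0.3],[0,0,0.42,0,0,0,0.3],[0,0,0.42,0,0,0,0.3],[0,0,0.42,0,0,0,0.45],[0,0,0.42,0,0,0,0.45],[0,0,0.42,0,0,0,0.45]]'
python3 - <<'E'
from h import *
s=get_state(); p=s["tool_pos"]; print(p)
c=capture("side"); u,v=map(int,proj(c,p)); print(u,v); save(c,"grasp.png",(u-40,v-35,u+40,v+40),8)
E
```

```text
time_s: 5.3
tool_pos: [0.5768, -0.2441, 0.0563]
tcp_rot: [-2.744, 1.529, -0.001]
contact_force: [-0.4, -0.5, -0.6]
finger_gap: 0.06
grasp_force: 0.0
time_s: 5.9
tool_pos: [0.5767, -0.2452, 0.0218]
tcp_rot: [-2.742, 1.534, -0.001]
contact_force: [-0.0, -0.0, -0.0]
finger_gap: 0.047
grasp_force: 0.0
[ 0.5767024  -0.24522163  0.02176668]
307 289
```

View pics/grasp.png

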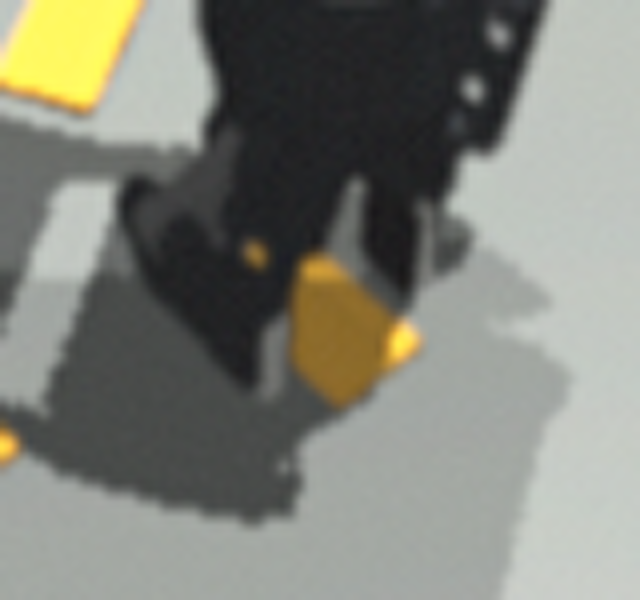

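The pads straddle the solid end of the tag, in the crop at (270,370) and (400,290). I'll go 3 mm lower and close.

```bash
H="python3 -m handwheel"
$H '[[0,0,0.04,0,0,0,0.45],[0,0,0.04,0,0,0,0.7],[0,0,0.04,0,0,0,1],[0,0,0.04,0,0,0,1],[0,0,0.04,0,0,0,1],[0,0,0.04,0,0,0,1],[0,0,0.04,0,0,0,1]]'
$H '[[0,0,-0.3,0,0,0,1],[0,0,-0.8,0,0,0,1],[0,0,-0.8,0,0,0,1],[0,0,-0.8,0,0,0,1]]'
python3 - <<'E'
from h import *
s=get_state(); p=s["tool_pos"]; 
R=Ro.from_rotvec(s["tcp_rot"]).as_matrix();print(p,np.degrees(np.arctan2(R[1,1],R[0,1])))
E
```

```text
time_s: 6.65
tool_pos: [0.5769, -0.2452, 0.0187]
tcp_rot: [-2.742, 1.534, -0.002]
contact_force: [-0.4, 0.4, 6.0]
finger_gap: 0.0276
grasp_force: 60.9
time_s: 7.05
tool_pos: [0.5767, -0.2451, 0.0826]
tcp_rot: [-2.742, 1.534, -0.002]
contact_force: [-0.1, -0.6, -0.5]
finger_gap: 0.028
grasp_force: 59.5
[ 0.5766623  -0.24510887  0.08256549] -148.4481899929411
```

```bash
H="python3 -m handwheel"
$H '[[0,0,-0.4,0,0,0,1],[0,0,-0.84,0,0,0,1],[0,0,-0.84,0,0,0,1],[0,0,-0.84,0,0,0,1]]'
python3 - <<'E'
from h import *
plan([.5153,.2104,.15],10,7,dps=158.45)
E
```

```text
time_s: 7.45
tool_pos: [0.5762, -0.2449, 0.1483]
tcp_rot: [2.742, -1.534, -0.001]
contact_force: [-0.6, 0.4, -1.0]
finger_gap: 0.0279
grasp_force: 59.5
[-0.75, -0.333, -0.003, 0.0, 0.001, -0.503] 
[-0.564, -0.595, -0.003, 0.0, 0.0, -0.503] 
[-0.291, -0.767, -0.003, 0.0, 0.0, -0.503] 
[0.026, -0.82, -0.003, 0.0, 0.0, -0.503] 
[0.34, -0.747, -0.004, -0.0, 0.0, -0.503] 
[0.601, -0.558, -0.003, -0.0, 0.0, -0.503] 
[0.769, -0.284, -0.003, -0.0, 0.0, -0.503]
```

```bash
H="python3 -m handwheel"
$H '[[-0.75,-0.33,0,0,0,-0.5,1],[-0.75,-0.33,0,0,0,-0.5,1],[-0.75,-0.33,0,0,0,-0.5,1],[-0.75,-0.33,0,0,0,-0.5,1]]' >/dev/null
$H '[[-0.56,-0.6,0,0,0,-0.5,1],[-0.56,-0.6,0,0,0,-0.5,1],[-0.56,-0.6,0,0,0,-0.5,1],[-0.56,-0.6,0,0,0,-0.5,1]]' >/dev/null
$H '[[-0.29,-0.77,0,0,0,-0.5,1],[-0.29,-0.77,0,0,0,-0.5,1],[-0.29,-0.77,0,0,0,-0.5,1],[-0.29,-0.77,0,0,0,-0.5,1]]' >/dev/null
$H '[[0.03,-0.82,0,0,0,-0.5,1],[0.03,-0.82,0,0,0,-0.5,1],[0.03,-0.82,0,0,0,-0.5,1],[0.03,-0.82,0,0,0,-0.5,1]]' >/dev/null
$H '[[0.34,-0.75,0,0,0,-0.5,1],[0.34,-0.75,0,0,0,-0.5,1],[0.34,-0.75,0,0,0,-0.5,1],[0.34,-0.75,0,0,0,-0.5,1]]' >/dev/null
$H '[[0.6,-0.56,0,0,0,-0.5,1],[0.6,-0.56,0,0,0,-0.5,1],[0.6,-0.56,0,0,0,-0.5,1],[0.6,-0.56,0,0,0,-0.5,1]]' >/dev/null
$H '[[0.77,-0.28,0,0,0,-0.5,1],[0.77,-0.28,0,0,0,-0.5,1],[0.77,-0.28,0,0,0,-0.5,1],[0.77,-0.28,0,0,0,-0.5,1]]'
python3 - <<'E'
from h import *
print(get_state()["qpos"])
plan([.5153,.2104,.085],10)
E
```

```text
time_s: 10.25
tool_pos: [0.5198, 0.2106, 0.149]
tcp_rot: [-2.047, -2.383, 0.001]
contact_force: [0.3, 0.0, -0.3]
finger_gap: 0.0277
grasp_force: 59.7
[ 3.19734392e-01  4.25668077e-01  1.59775250e+00 -1.35468587e-04
  1.11852397e+00  1.68090666e-01]
[0.006, -0.055, 0.8, -0.0, 0.0, -0.029]
```

```bash
H="python3 -m handwheel"
$H '[[0.01,-0.06,0.3,0,0,-0.03,1],[0.01,-0.06,0.8,0,0,-0.03,1],[0.01,-0.06,0.8,0,0,-0.03,1],[0.01,-0.06,0.8,0,0,-0.03,1],[0.01,-0.06,0.8,0,0,-0.03,1]]'
python3 - <<'E'
from h import *
import pickle
s=get_state();p=s["tool_pos"];R=Ro.from_rotvec(s["tcp_rot"]).as_matrix();print(np.degrees(np.arctan2(R[1,1],R[0,1])))
eye=p-R[:,0]*.0397; eye[2]=p[2]-.0127
d={n:capture(n) for n in("top","side")};pickle.dump(d,open("c1.pkl","wb"))
a=[]
for n in d:
    c=d[n]; e=proj(c,eye); t=proj(c,[.5222,.1713,.047]); print(n,"eye(top face) exp",e,"peg tip",t)
    u,v=int(e[0]),int(e[1]); print(u-20,v-25)
    im=np.array(c["pixels"])[v-25:v+25,u-20:u+20,::-1]; a.append(cv2.resize(im,None,fx=10,fy=10,interpolation=cv2.INTER_CUBIC))
cv2.imwrite("pics/hover.png",np.hstack(a))
E
```

```text
time_s: 10.75
tool_pos: [0.5157, 0.2111, 0.0871]
tcp_rot: [2.014, 2.409, 0.003]
contact_force: [-0.2, 0.1, -0.4]
finger_gap: 0.0279
grasp_force: 59.7
10.208782217405778
top eye(top face) exp [215.8 229.9] peg tip [217.1 230.4]
195 204
side eye(top face) exp [257.6 158.5] peg tip [257.7 166.6]
237 133
```

View pics/hover.png

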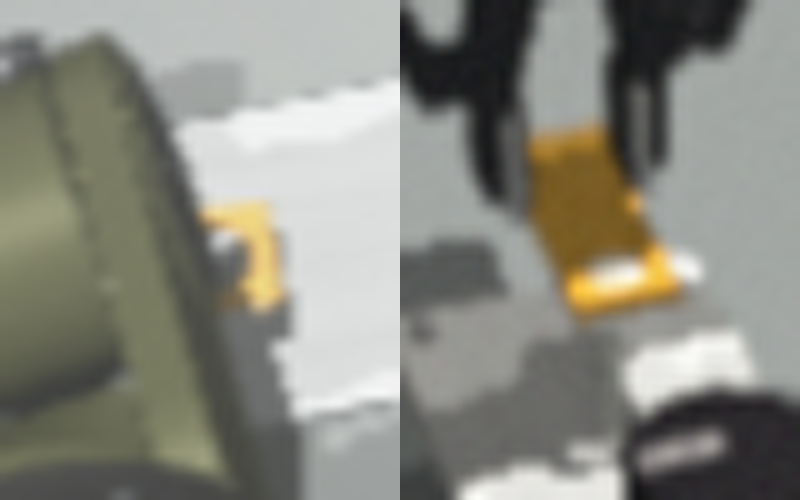

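Left (top view): the tag end is over the stand, with the dark peg visible inside the eye at crop (232,262). Right (side view): the eye is at crop (217,268), i.e. pixel (258.2,159.3), within 1 px of expected and perhaps 2 mm too far in +x. I'll trim 1.5 mm and go down slowly.

```bash
python3 - <<'E'
from h import *
plan([.5142,.2104,.062],10)
plan([.5142,.2104,.0315],10)
E
```

```text
[-0.008, -0.019, 0.312, 0.003, -0.0, 0.007] 
[-0.008, -0.02, 0.693, 0.003, -0.0, 0.007]
```

```bash
H="python3 -m handwheel"
$H '[[-0.01,-0.02,0,0,0,0,1],[-0.01,-0.02,0.1,0,0,0,1],[-0.01,-0.02,0.2,0,0,0,1],[-0.01,-0.02,0.25,0,0,0,1],[-0.01,-0.02,0.31,0,0,0,1],[-0.01,-0.02,0.31,0,0,0,1]]'
$H '[[0,0,0.06,0,0,0,1],[0,0,0.12,0,0,0,1],[0,0,0.12,0,0,0,1]]'
```

```text
time_s: 11.45
tool_pos: [0.513, 0.2101, 0.0596]
tcp_rot: [-2.011, -2.413, 0.002]
contact_force: [-0.3, 0.2, -0.8]
finger_gap: 0.028
grasp_force: 59.7
time_s: 11.75
tool_pos: [0.5129, 0.21, 0.0501]
tcp_rot: [-2.011, -2.413, 0.001]
contact_force: [-0.6, -0.6, -1.6]
finger_gap: 0.0277
grasp_force: 59.7
```

Threaded, with no contact force. Down to the plate.

```bash
H="python3 -m handwheel"
$H '[[0,0.01,0.06,0,0,0,1],[0,0.01,0.12,0,0,0,1],[0,0.01,0.19,0,0,0,1],[0,0.01,0.21,0,0,0,1],[0,0.01,0.21,0,0,0,1]]'
python3 - <<'E'
from h import *
import pickle
d={n:capture(n) for n in("side",)}; save(d["side"],"down.png",(222,140,292,200),9)
E
```

```text
time_s: 12.25
tool_pos: [0.5139, 0.2102, 0.0336]
tcp_rot: [-2.011, -2.413, 0.001]
contact_force: [-0.0, -0.1, -1.1]
finger_gap: 0.0276
grasp_force: 59.7
```

View pics/down.png

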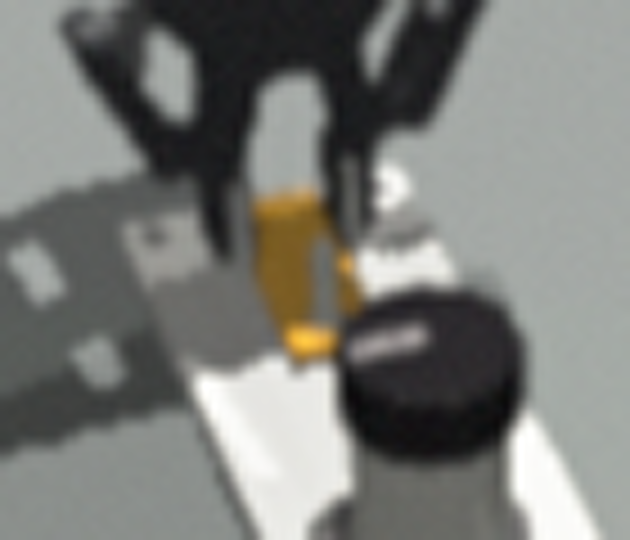

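The peg, at crop (323,265), passes through the eye. Lower to touch, then release and rise.

```bash
H="python3 -m handwheel"
$H '[[0,0,0.02,0,0,0,1],[0,0,0.03,0,0,0,1],[0,0,0.035,0,0,0,1],[0,0,0.035,0,0,0,1]]'
$H '[[0,0,0,0,0,0,0.6],[0,0,0,0,0,0,0.5],[0,0,0,0,0,0,0.4],[0,0,0,0,0,0,0.4],[0,0,0,0,0,0,0.2],[0,0,0,0,0,0,0.2]]'
$H '[[0,0,-0.3,0,0,0,0.2],[0,0,-0.8,0,0,0,0],[0,0,-1,0,0,0,0],[0,0,-1,0,0,0,0],[0,0,-1,0,0,0,0]]'
$H '[[0,0,-0.5,0,0,0,0],[0,0,-0.5,0,0,0,0],[0,0,-0.5,0,0,0,0]]'
python3 - <<'E'
from h import *
c=capture("side"); save(c,"tag_on.png",(222,140,292,200),9)
print(get_state()["qpos"])
plan([.5400,.0680,.155],-35,2)
E
```

```text
time_s: 12.7
tool_pos: [0.514, 0.2103, 0.0312]
tcp_rot: [2.011, 2.414, -0.0]
contact_force: [-0.7, -0.3, -0.6]
finger_gap: 0.0279
grasp_force: 59.7
time_s: 13.3
tool_pos: [0.514, 0.2103, 0.0312]
tcp_rot: [-2.011, -2.414, 0.0]
contact_force: [0.5, -0.5, 0.3]
finger_gap: 0.0683
grasp_force: 0.0
time_s: 13.8
tool_pos: [0.5138, 0.2102, 0.1107]
tcp_rot: [-2.011, -2.413, 0.0]
contact_force: [-0.2, 0.1, -0.8]
finger_gap: 0.0852
grasp_force: 0.0
time_s: 14.1
tool_pos: [0.5139, 0.2102, 0.1504]
tcp_rot: [-2.011, -2.413, 0.001]
contact_force: [-1.0, -0.1, -1.3]
finger_gap: 0.0851
grasp_force: 0.0
[3.22330070e-01 4.13293361e-01 1.61363155e+00 4.14148357e-05
 1.11660054e+00 1.40891822e-01]
[-0.903, 0.002, -0.033, -0.002, 0.001, 0.504] 
[-0.833, 0.351, -0.033, -0.0, -0.0, 0.505]
```

View pics/tag_on.png

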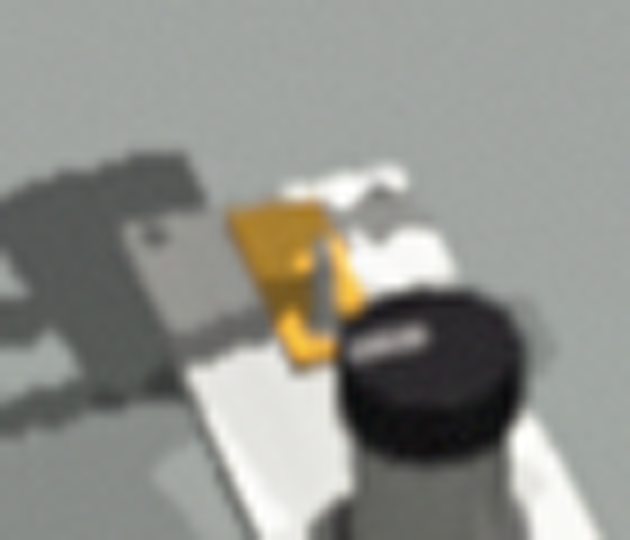

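The tag lies flat around the peg, at crop (323,285), and is released. Next the cap: approach with tool y at +55°, turn it about 97° clockwise, then back 90°.

```bash
python3 - <<'E'
from h import *
plan([.5400,.0680,.15],55,2)
E
```

```text
[-0.903, 0.002, -0.001, -0.002, -0.0, -0.496] 
[-0.837, -0.341, -0.002, -0.0, -0.0, -0.495]
```

```bash
H="python3 -m handwheel"
$H '[[-0.9,0,0,0,0,-0.5,0],[-0.9,0,0,0,0,-0.5,0],[-0.9,0,0,0,0,-0.5,0],[-0.9,0,0,0,0,-0.5,0]]'
$H '[[-0.84,-0.34,0,0,0,-0.5,0],[-0.84,-0.34,0,0,0,-0.5,0],[-0.84,-0.34,0,0,0,-0.5,0],[-0.84,-0.34,0,0,0,-0.5,0],[-0.84,-0.34,0,0,0,-0.5,0]]'
python3 - <<'E'
from h import *
s=get_state(); print(s["qpos"],s["moment"])
plan([.5397,.0678,.08],55,1)
E
```

```text
time_s: 14.55
tool_pos: [0.5266, 0.1388, 0.1496]
tcp_rot: [-1.5, -2.758, 0.002]
contact_force: [-0.4, -0.2, 0.1]
finger_gap: 0.085
grasp_force: 0.0
time_s: 15.05
tool_pos: [0.5404, 0.0689, 0.1505]
tcp_rot: [-0.941, -2.996, 0.0]
contact_force: [-0.1, -0.1, -0.6]
finger_gap: 0.0855
grasp_force: 0.0
[ 5.95468035e-02  3.91408182e-01  1.64307896e+00  1.25523863e-04
  1.10821153e+00 -9.02879140e-01] [0.0002389  0.01391571 0.04260189]
[-0.002, -0.016, 0.881, -0.001, -0.001, 0.003]
```

```bash
H="python3 -m handwheel"
$H '[[0,-0.02,0.3,0,0,0,0],[0,-0.02,0.6,0,0,0,0],[0,-0.02,0.88,0,0,0,0],[0,-0.02,0.88,0,0,0,0]]'
$H '[[0,0,0,0,0,0,0.3],[0,0,0,0,0,0,0.5],[0,0,0,0,0,0,0.5],[0,0,0,0,0,0,0.6],[0,0,0,0,0,0,0.6],[0,0,0,0,0,0,0.6]]'
python3 -c "
from h import *
s=get_state(); print(s['contact_force'],s['moment'])"
```

```text
time_s: 15.45
tool_pos: [0.5381, 0.0676, 0.078]
tcp_rot: [-0.937, -2.994, 0.003]
contact_force: [0.3, 0.1, 0.1]
finger_gap: 0.0854
grasp_force: 0.0
time_s: 16.05
tool_pos: [0.5411, 0.0681, 0.083]
tcp_rot: [0.934, 2.996, 0.005]
contact_force: [0.6, 9.7, 7.4]
finger_gap: 0.0524
grasp_force: 61.2
[0.60138093 9.69146368 7.4285179 ] [ 1.42390046 -0.16822252  0.01031446]
```

```bash
H="python3 -m handwheel"
$H '[[0.01,0.01,-0.02,0,0,0,0.6],[0.01,0.01,-0.02,0,0,0,0.6],[0.01,0.01,-0.02,0,0,0,0.6]]'
python3 -c "
from h import *
s=get_state(); print(s['contact_force'],s['moment'])
c=capture('side'); save(c,'cap.png',(222,130,312,200),8)"
```

```text
time_s: 16.35
tool_pos: [0.5409, 0.0683, 0.0836]
tcp_rot: [0.934, 2.995, 0.002]
contact_force: [8.7, 1.2, -6.1]
finger_gap: 0.0523
grasp_force: 65.5
[ 8.69577639  1.17278431 -6.06746372] [ 0.18100141 -1.40302384  0.0021295 ]
```

View pics/cap.png

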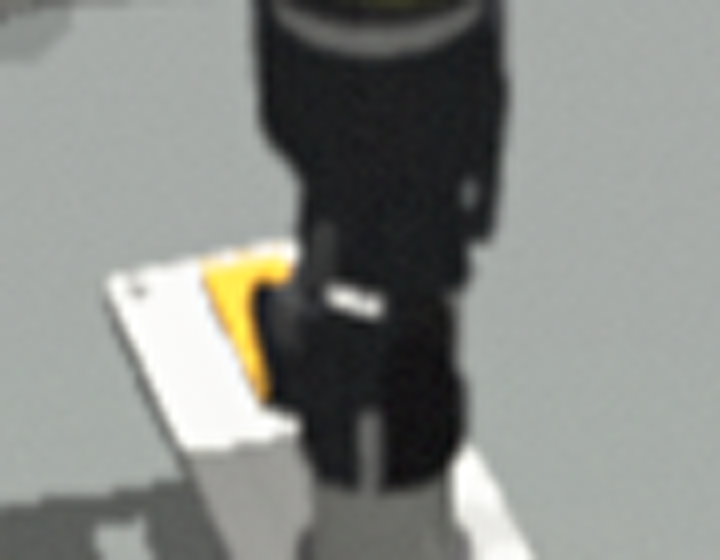

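Grip good: the pads are on the cap, crop (370,450), and the ridge at (355,300). Screw clockwise.

```bash
H="python3 -m handwheel"
$H '[[0,0,0,0,0,0.12,0.6],[-0.005,0.005,0,0,0,0.25,0.6],[-0.005,0.005,0,0,0,0.4,0.6],[-0.005,0.005,0.01,0,0,0.55,0.6],[-0.005,0.005,0.01,0,0,0.7,0.6],[-0.005,0.005,0.01,0,0,0.85,0.6],[-0.005,0.005,0.01,0,0,0.95,0.6],[-0.005,0.005,0.01,0,0,0.95,0.6]]'
cat > st.py <<'E'
from h import *
s=get_state();R=Ro.from_rotvec(s["tcp_rot"]).as_matrix()
print("psi",np.degrees(np.arctan2(R[1,1],R[0,1])).round(2),s["tool_pos"].round(4),s["contact_force"].round(1),"M",s["moment"].round(2),"gap",s["finger_gap"].round(4),s["qpos"].round(2))
E
python3 st.py
```

```text
time_s: 17.2
tool_pos: [0.5398, 0.0676, 0.0825]
tcp_rot: [1.968, 2.449, -0.002]
contact_force: [-6.0, -6.4, 3.0]
finger_gap: 0.052
grasp_force: 66.7Traceback (most recent call last):
  File "st.py", line 3, in <module>
    print("psi",np.degrees(np.arctan2(R[1,1],R[0,1])).round(2),s["tool_pos"].round(4),s["contact_force"].round(1),"M",s["moment"].round(2),"gap",s["finger_gap"].round(4),s["qpos"].round(2))
                                                                                                                                                 ^^^^^^^^^^^^^^^^^^^^^
AttributeError: 'float' object has no attribute 'round'
```

```bash
H="python3 -m handwheel"; sed -i 's/,"gap".*qpos/,s["qpos"/; s/s\["qpos"*\]*.*/s["qpos"].round(2),s["finger_gap"])/' st.py; python3 st.py
$H '[[0,0,0,0,0,0.12,0.6],[-0.005,-0.005,0,0,0,0.25,0.6],[-0.005,-0.005,0,0,0,0.4,0.6],[-0.005,-0.005,0.01,0,0,0.55,0.6],[-0.005,-0.005,0.01,0,0,0.7,0.6],[-0.005,-0.005,0.01,0,0,0.85,0.6],[-0.005,-0.005,0.01,0,0,0.95,0.6],[-0.005,-0.005,0.01,0,0,0.95,0.6]]'
python3 st.py
```

```text
psi 12.43 [0.5398 0.0676 0.0825] [-6.  -6.4  3. ] M [-1.1   1.09 -0.14] [ 0.06  0.49  1.69 -0.    0.97 -0.16] 0.051976721190626546
time_s: 18.0
tool_pos: [0.5384, 0.0678, 0.0816]
tcp_rot: [-2.723, -1.563, 0.005]
contact_force: [-15.7, -1.2, 9.6]
finger_gap: 0.0521
grasp_force: 67.4
psi -30.3 [0.5384 0.0678 0.0816] [-15.7  -1.2   9.6] M [-0.08  2.64 -0.09] [0.06 0.49 1.69 0.   0.97 0.59] 0.05212004321865067
```

```bash
H="python3 -m handwheel"
$H '[[-0.005,-0.01,-0.005,0,0,0.05,0.6],[-0.005,-0.01,-0.005,0,0,0.1,0.6],[-0.005,-0.01,-0.005,0,0,0.15,0.6],[-0.005,-0.01,-0.005,0,0,0.15,0.6]]' >/dev/null; python3 st.py
$H '[[0,0,0,0,0,0.04,0.6],[0,0,0,0,0,0.06,0.6],[0,0,0,0,0,0.06,0.6]]' >/dev/null; python3 st.py
$H '[[0,0,0,0,0,0.04,0.6],[0,0,0,0,0,0.06,0.6],[0,0,0,0,0,0.06,0.6]]' >/dev/null; python3 st.py
```

```text
psi -36.94 [0.5381 0.0679 0.0817] [-8.4 -0.6  2.5] M [0.1  1.53 0.26] [0.06 0.48 1.69 0.   0.97 0.7 ] 0.05234847533775777
psi -39.5 [0.538  0.068  0.0817] [-9.6  0.8  2.3] M [0.16 1.51 1.29] [ 0.06  0.48  1.69 -0.    0.97  0.75] 0.052129350499611704
psi -42.11 [0.5379 0.068  0.0817] [-9.1  0.2  2.3] M [0.23 1.56 2.26] [ 0.06  0.48  1.69 -0.    0.97  0.79] 0.05210640589692475
```

Moment rises linearly from about psi -36.6°, so this is the hard stop (2.3 N m against 0.1 N m friction). I'll unwind in small steps to find the zero-torque angle, and check the ridge by code.

```bash
H="python3 -m handwheel"
cat > ridge.py <<'E'
from h import *
import sys
z=float(sys.argv[1])
for n in("side","top"):
    c=capture(n); im=np.array(c["pixels"]).astype(np.float32).mean(2)
    v=[]
    for a in range(0,360,10):
        q=[proj(c,[.5392+r*np.cos(np.radians(a)),.0675+r*np.sin(np.radians(a)),z]) for r in np.arange(.008,.025,.002)]
        v.append(int(np.mean([cv2.getRectSubPix(im,(1,1),tuple(map(float,p)))[0,0] for p in q])))
    print(n,dict(zip(range(0,360,10),v)))
E
python3 ridge.py .089
$H '[[0,0,0,0,0,-0.04,0.6],[0,0,0,0,0,-0.06,0.6],[0,0,0,0,0,-0.06,0.6]]' >/dev/null; python3 st.py
$H '[[0,0,0,0,0,-0.04,0.6],[0,0,0,0,0,-0.06,0.6],[0,0,0,0,0,-0.06,0.6]]' >/dev/null; python3 st.py
$H '[[0,0,0,0,0,-0.04,0.6],[0,0,0,0,0,-0.06,0.6],[0,0,0,0,0,-0.06,0.6]]' >/dev/null; python3 st.py
python3 -c "
from h import *
import pickle
c=pickle.load(open('c0.pkl','rb'))['side'];im=np.array(c['pixels']).astype(np.float32).mean(2)
for a in range(0,360,10): print(a,int(np.mean([cv2.getRectSubPix(im,(1,1),tuple(map(float,proj(c,[.5392+r*np.cos(np.radians(a)),.0675+r*np.sin(np.radians(a)),.090]))))[0,0] for r in np.arange(.008,.025,.002)])),end='; ')"
```

```text
side {0: 26, 10: 24, 20: 25, 30: 25, 40: 23, 50: 23, 60: 29, 70: 46, 80: 65, 90: 82, 100: 77, 110: 55, 120: 38, 130: 22, 140: 20, 150: 19, 160: 20, 170: 19, 180: 19, 190: 20, 200: 20, 210: 19, 220: 19, 230: 19, 240: 20, 250: 20, 260: 19, 270: 20, 280: 20, 290: 20, 300: 23, 310: 37, 320: 46, 330: 41, 340: 33, 350: 26}
top {0: 140, 10: 140, 20: 141, 30: 141, 40: 140, 50: 138, 60: 133, 70: 127, 80: 122, 90: 117, 100: 114, 110: 112, 120: 109, 130: 107, 140: 104, 150: 102, 160: 100, 170: 99, 180: 99, 190: 98, 200: 99, 210: 101, 220: 102, 230: 104, 240: 107, 250: 110, 260: 112, 270: 114, 280: 118, 290: 122, 300: 129, 310: 135, 320: 139, 330: 140, 340: 141, 350: 140}
psi -39.44 [0.538  0.068  0.0817] [-9.4 -0.3  1.4] M [0.14 1.56 1.2 ] [ 0.06  0.48  1.69 -0.    0.97  0.75] 0.052287926915629855
psi -36.83 [0.5381 0.0679 0.0817] [-7.3 -0.4  1.7] M [0.07 1.51 0.24] [0.06 0.48 1.69 0.   0.97 0.7 ] 0.05207592107543207
psi -34.16 [0.5382 0.0678 0.0818] [-8.1 -0.1  2.3] M [0.   1.37 0.02] [0.06 0.48 1.69 0.   0.97 0.65] 0.05213499737760795
0 42; 10 42; 20 42; 30 43; 40 44; 50 43; 60 47; 70 55; 80 56; 90 58; 100 64; 110 66; 120 69; 130 71; 140 78; 150 85; 160 98; 170 112; 180 117; 190 97; 200 69; 210 49; 220 43; 230 40; 240 40; 250 41; 260 40; 270 40; 280 40; 290 40; 300 40; 310 40; 320 40; 330 39; 340 40; 350 41;
```

No slip on unwinding. The ridge peaks at 90–100° yaw, along the stand's +y, so the cap has bottomed. Zero torque is at psi ≈ -36.2°, so back off to psi ≈ +54°.

```bash
H="python3 -m handwheel"
$H '[[0,0,0,0,0,-0.12,0.6],[0,-0.005,0,0,0,-0.25,0.6],[0,-0.005,-0.005,0,0,-0.4,0.6],[0,-0.005,-0.005,0,0,-0.55,0.6],[0,-0.005,-0.01,0,0,-0.7,0.6],[0,-0.005,-0.01,0,0,-0.85,0.6],[0,-0.005,-0.01,0,0,-0.98,0.6],[0,-0.005,-0.01,0,0,-0.98,0.6]]' >/dev/null; python3 st.py
$H '[[0,0,0,0,0,-0.12,0.6],[0,0,0,0,0,-0.25,0.6],[0,0,-0.005,0,0,-0.4,0.6],[0,0,-0.005,0,0,-0.55,0.6],[0,0,-0.01,0,0,-0.7,0.6],[0,0,-0.01,0,0,-0.85,0.6],[0,0,-0.01,0,0,-0.94,0.6],[0,0,-0.01,0,0,-0.94,0.6]]' >/dev/null; python3 st.py; python3 ridge.py .0905
```

```text
psi 10.11 [0.5395 0.0675 0.0828] [ 6.  -3.4 -6.4] M [-0.74 -0.93  0.07] [ 0.06  0.48  1.69 -0.    0.96 -0.12] 0.052544785949635894
psi 52.36 [0.5407 0.0682 0.0839] [ 17.2   1.8 -12.4] M [ 0.3  -2.72  0.04] [ 0.06  0.48  1.69  0.    0.96 -0.86] 0.052173555893531946
side {0: 22, 10: 21, 20: 20, 30: 19, 40: 19, 50: 19, 60: 20, 70: 22, 80: 26, 90: 29, 100: 30, 110: 29, 120: 30, 130: 27, 140: 28, 150: 30, 160: 30, 170: 29, 180: 29, 190: 29, 200: 29, 210: 29, 220: 30, 230: 37, 240: 57, 250: 64, 260: 38, 270: 21, 280: 19, 290: 19, 300: 18, 310: 18, 320: 19, 330: 20, 340: 22, 350: 22}
top {0: 140, 10: 140, 20: 140, 30: 140, 40: 139, 50: 135, 60: 131, 70: 124, 80: 120, 90: 116, 100: 113, 110: 111, 120: 108, 130: 106, 140: 104, 150: 101, 160: 99, 170: 98, 180: 97, 190: 97, 200: 98, 210: 99, 220: 101, 230: 104, 240: 106, 250: 109, 260: 111, 270: 113, 280: 117, 290: 121, 300: 127, 310: 133, 320: 137, 330: 139, 340: 140, 350: 140}
```

```bash
H="python3 -m handwheel"
$H '[[-0.005,0.005,0.005,0,0,-0.02,0.6],[-0.01,0.005,0.01,0,0,-0.035,0.6],[-0.01,0.005,0.01,0,0,-0.035,0.6],[-0.01,0.005,0.01,0,0,-0.035,0.6]]' >/dev/null; python3 st.py
python3 - <<'E'
from h import *
import pickle
a=np.array(pickle.load(open('c0.pkl','rb'))["side"]["pixels"]).astype(int); b=np.array(capture("side")["pixels"]).astype(int)
# bystanders + tag by contour compare
for nm,(x0,y0,x1,y1) in dict(cup=(330,185,370,225),barrel=(352,228,392,268),driver=(180,370,280,400),decoys=(200,236,290,320)).items():
    print(nm,np.abs(a-b)[y0:y1,x0:x1].max(2).mean().round(1))
hsv=cv2.cvtColor(b.astype(np.uint8),cv2.COLOR_RGB2HSV); m=cv2.inRange(hsv,(12,110,60),(35,255,255))
for k in cv2.findContours(m,0,1)[0]:
    if cv2.contourArea(k)>20: print(cv2.boundingRect(k))
E
```

```text
psi 53.78 [0.5409 0.0682 0.0834] [ 8.   2.4 -4.2] M [ 0.44 -1.21 -0.06] [ 0.06  0.48  1.69  0.    0.96 -0.88] 0.05236936873171894
cup 13.6
barrel 9.3
driver 12.5
decoys 14.4
(239, 286, 30, 31)
(205, 257, 19, 29)
(266, 241, 23, 27)
(248, 163, 10, 15)
(277, 79, 16, 14)
(94, 38, 11, 6)
(195, 0, 193, 70)
(158, 0, 29, 20)
(0, 0, 14, 50)
```

```bash
python3 -c "
from bench import *
print(get_state()['time_s'],sign_off())"
```

```text
the job is handed in; nothing more can be done
22.15 None
```

I handed the job in at 22 s: the tag lies flat on the stand over the peg and is released. The cap was then screwed to its hard stop and backed off 90° by hand angle, still gripped; the ridge was not visible at the end to confirm that.

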